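Slide open the centre case and rack the lathe centre

ROBOT

A 6-joint arm with a two-finger parallel gripper is mounted at the origin on the work surface. World frame = base frame: x ahead of the robot, y to its left, z up, the work surface at z = 0. Lengths are in mm, angles in rad, forces in N, time in s.
With the tool pointing down it reaches from about 250 to 800 mm from the base axis. Payload 8.5 kg.
Tool frame: the origin (TCP) lies midway between the tips of the shut fingers; the grasp point (between the pads) lies 19 mm behind it; z points along the fingers, y is the line along which they close (so a half turn about z gives the same grasp; the last joint's range is limited). The gripper opens to 85 mm and grips with 20 to 120 N. Pads are 22 mm wide; open, the fingers measure 114 mm over their backs; the gripper's body (76 mm by 85 mm) begins 54 mm behind the grasp point. The pads swing forward as they close: fully open they stand 13 mm farther back than shut.
Start: joints at [0, 0.238, -0.013, 1.319, 0, 1.571], TCP at [524.956, -0, 231.276] pointing down, gripper open.
Joint ranges: [-2.66, 2.66], [-1.03, 1.9], [-1.14, 1.46], [-1.82, 2.27], [-1.45, 1.34], [-3.14, 3.14]. Speed limits (rad/s): [2.22, 2.22, 2.79, 3.14, 3.14, 3.14].

INTERFACE

Orientations are given as a rotation vector (axis times angle).
In Python, from rig import readout, optics, ctrl, recognise, masks_of, landmark_of gives the robot as it stands. The module is installed in compiled form; this text tells all that it offers.
- The arm moves only by the tool servo_tool, never from a script. Its argument "rows" is a list of rows, each an object with "linear": the shift along the tool's x, y, z in m, a list of three; "yaw": the turn about the tool's z in degrees. In form: [{"linear": [tx, ty, tz], "yaw": yaw}, ...]. A call has exactly 8 rows; each row is the pose to reach, as a shift and turn from the pose commanded when the call began, along the tool's axes at that moment; what a row does not reach only later rows make up. A row lasts 1/10 s, in which the tool goes at most 50 mm and 8.59 degrees, less where a joint would pass 70% of its speed; a pose out of reach is approached as far as the arm can. A call with a gripper value outside its range is refused whole. "jaw" is the opening, from -1 (shut) to 1 (fully open), so that 0 is half open, set as the call begins (left out, the last holds). The fingers move at their own pace and stop on an object; the grip force is fixed at half the most. Time passes only in rows, so rows that repeat a pose let the fingers close, or fill a call up. It gives the time, the measured TCP pose, the force, the opening and the grip force at its end, in the units of the state.
- readout.state(): the state, without advancing time (a new reading comes with each control period).
- optics.capture(name): name is "scene" or "side" or "wrist"; returns (picture, depth): 384x512x3 uint8, blue, green, red; 384x512 float32, mm along the optical axis (not along the pixel's ray), 0 where there is no reading.
- optics.camera_model(name): a dict with "camera_matrix" (3x3 intrinsics, pixels), "R" (3x3) and "t" (3): a world point X has camera coordinates R X + t; the wrist camera has in their place "hand_eye" (4x4, takes a point from camera to tool coordinates, whose origin is the TCP and whose axes are the flange's). Camera axes: x right, y down, z forward; pixel columns grow to the right and rows downward; lengths in mm; the calibration is good to about 2 mm. The wrist camera is an equidistant fisheye: a pixel r from the principal point sees the ray r / f radians off the axis. A picture is of the moment at which its call begins: read the wrist's pose just before it. camera_model takes no time and is no camera call.
- ctrl.close_job(): hands the job in; it is judged then, once.
Trained networks look in the newest picture that a camera, given by its name, has taken for a name from the list of things; names that differ only in an ending like _2 or _b are one class to them, and where a whole thing is asked for, a point or a joint stands for the part that bears it (a point fixed in the world has none). Each returns a list of dicts, best first, with "confidence" (0 to 1); they miss things now and then, are a little off and sometimes report something else, mostly with a low value. They report only what shows in the picture. A call takes as long as a camera call. They do not tell look-alikes from the thing itself.
- recognise(camera, label): "rect" ([left, top, right, bottom] in pixels, round what is visible of it).
- masks_of(camera, label): "mask" (384x512 bool, what is visible of it) and "rect" ([left, top, right, bottom] in pixels, round what is visible of it).
- landmark_of(camera, label): "uv" ([column, row] in pixels: a listed point, or the origin of a listed thing).
The state is a dict: "clock": time; "joint_positions": joint angles; "qvel": joint speeds; "effort": joint torques, N m; "eef_pos": TCP position; "tcp_rot": TCP orientation; "contact_force": force on the tool from outside, world axes, zero at the start; "ft_torque": the same for the moment, N m; "gripper_width": finger opening in mm; "grasp_force": force on a finger pad.
Only numpy, scipy, OpenCV 4.12 (cv2) and the standard library are available. Lean on these libraries where they do the work, as an engineer would, in place of code of your own. Each camera call takes 0.05 s, during which the arm holds its last target. There are 200 camera calls.

TASK

Slide the wooden case's flush lid fully open by pressing lightly on top of it with the fingertips and dragging it back towards the robot; the lid is thin, so never press or push hard on the case. Then lift the steel lathe centre out of the case and stand it, pointed end up, fully down in the empty socket of the dark wooden block and let go. Leave the lid fully open and everything else on the bench where it is.

Things in the scene. Friction and masses are not known exactly. Their poses are not given: they have to be found in the camera images.
- case: Plywood case 200 (x) x 190 (y) x 90 mm high, screwed to the bench. Origin: centre of its underside; z up, x along the grooves from the open front end (-x, robot side) to the rear. Walls and floor 8 mm thick (inside 184 x 174). Its top is a flat bare lid 196 x 162 x 7 mm, no grip, between two 13 mm wide strips on the long walls. More than 40 N from the robot breaks case or lid.
- case_top (a point): Point fixed to the case, 89 mm above its origin: the lid's top would be here if level. But the strips, and the lid in them, slope along x by up to 0.045 rad either way about the case's middle, and no reading gives it: the lid's top must be felt for, and it rises or falls up to 4.5 mm in a 100 mm drag. Lid and grooves are stiff (about 1 mm of give at 20 N).
- lid (a joint): How far the lid has slid towards the robot (the case's -x), m: 0 closed, 0.100 fully open at a hard stop. It stays where left, cannot be lifted; sliding takes about 4 N, so 10 to 15 N of press drags it. At 0 the lid's middle is over the case's middle, its rear edge 98 mm to +x; at 0.100 the rear half of the case is open.
- centre_mid (a point): Steel lathe centre, 64 mm tall, 0.2 kg, standing loose on the case's floor under the lid, in the rear half (45 to 55 mm to +x of the case's middle). Spigot 23 mm across, 18 mm long at the bottom; body 34 mm across from 18 to 54 mm; short cone on top. This point: on its axis, 32 mm above its foot; z along its axis to the cone.
- socket (a point): Centre of the mouth of the empty socket in the block's top face; axes as the block's, z up. Round hole 29 mm across, 30 mm deep, small chamfer. The lathe centre's 23 mm spigot goes in until its 34 mm body sits on the block's top; its half-way point is then 14 mm above this point.
- block: Dark wooden block 80 (x) x 190 (y) x 40 mm high, fixed to the bench. Origin: centre of its underside, z up. Two sockets in its top: the empty one 45 mm to +y of the middle, the other 45 mm to -y, taken by the spare.
- spare: Bystander: dark steel stub centre in the block's other socket, standing 42 mm above the block's top, 32 mm across at the block. Origin: its foot.
- bowl: Bystander: turned wooden bowl, 104 mm across, 55 mm high, beyond the work. Origin: centre of its underside.
- sander: Bystander: cork sanding block 110 x 60 x 23 mm, flat on the bench between the robot, case and block. Origin: centre of its underside.
- wax: Bystander: metal can 70 mm across, 70 mm high, at the left. Origin: centre of its underside.
- mallet: Bystander: hammer lying at the right. Origin: on it, at bench level.
- spanner: Bystander: spanner lying at the right. Origin: on it, at bench level.
- blank: Bystander: round wooden blank 80 mm across, 60 mm high, far left. Origin: centre of its underside.
- pot: Bystander: small dark wooden cup 80 mm across, 75 mm high, far right. Origin: centre of its underside.
Mind the look-alikes: they are no part of the job. Several things look just like the block: the one meant starts farthest from the robot's base.

How it is judged:
By the outcome, as a careful person would: the job done as asked, in the order asked, and still so for the second after the job is handed in, with the robot touching nothing.
It also fails if it takes over 72 s, if anything falls off the work surface, if the arm or the gripper's body presses on something with over 40 N, if the wrist force passes 120 N, or if a joint passes its speed limit or range.

## Working session

There is one attempt and no reset: what is moved stays moved. The work goes in short steps, Python scripts to look and compute and a tool call to move; the robot and the scene stay as the last step left them, time stands still between calls to the robot, and variables do not carry over. Pictures are saved under pics/ and viewed, at most 10 in all, crops included, and the job is handed in when it is done.

Besides the shell and the picture viewer there is one more tool, called after "Request:" as name([rows], argument=value, ...), one row to a line, values as JSON. servo_tool: Moves the arm, as the interface text tells. Its arguments: {"type":"object","properties":{"rows":{"type":"array"},"jaw":{"type":"number"}},"required":["rows"]}

```bash
mkdir -p pics
cat > h.py <<'E'
import numpy as np, cv2
from rig import readout, optics, ctrl, recognise, masks_of, landmark_of
from scipy.spatial.transform import Rotation as Ro
def cam(n):
    m=optics.camera_model(n); return m,np.array(m["camera_matrix"])
def pts(n,depth,uv):
    m,K=cam(n); uv=np.atleast_2d(uv); d=np.array([depth[int(v),int(u)] for u,v in uv])
    c=np.c_[(uv[:,0]-K[0,2])/K[0,0]*d,(uv[:,1]-K[1,2])/K[1,1]*d,d]
    return (c-np.array(m["t"]))@np.array(m["R"])
def proj(n,X):
    m,K=cam(n); c=np.atleast_2d(X)@np.array(m["R"]).T+np.array(m["t"]); p=c@K.T; return p[:,:2]/p[:,2:]
def plane(n,uv,z):
    m,K=cam(n); R=np.array(m["R"]);t=np.array(m["t"]).ravel()
    o=-R.T@t; r=R.T@np.linalg.inv(K)@np.array([uv[0],uv[1],1.]); return o+r*(z-o[2])/r[2]
E
python3 - <<'E'
from h import *
s=readout.state(); print(s)
for n in("scene","side"):
    p,d=optics.capture(n); cv2.imwrite(f"pics/{n}0.png",p); np.save(n+"0.npy",d)
    m,K=cam(n); print(n,K.tolist(),(-np.array(m["R"]).T@np.array(m["t"]).ravel()).round(0), np.array(m["R"]).round(2).tolist())
    for l in("case","block","case_top","socket","lid","spare","sander"):
        print(l,[(np.round(x["uv"],1).tolist(),round(x["confidence"],2)) for x in landmark_of(n,l)], [(np.round(x["rect"]).tolist(),round(x["confidence"],2)) for x in recognise(n,l)])
print(optics.camera_model("wrist"))
E
```

```text
{'clock': 0.0, 'joint_positions': array([ 4.46312713e-06,  2.38800402e-01, -1.42170871e-02,  1.31919160e+00,
        8.19547330e-07,  1.57081059e+00]), 'qvel': array([ 0.00167839,  0.000837  ,  0.00046796,  0.00096551, -0.00201028,
        0.00103272]), 'effort': array([ 1.29771975e-03, -5.38790166e+01,  3.46437156e+01,  1.83730113e-02,
        1.69192181e-04,  6.54446694e-05]), 'eef_pos': array([5.24607846e+02, 2.59282863e-03, 2.30681793e+02]), 'tcp_rot': array([-2.22074529e+00, -2.22072352e+00,  1.56778953e-03]), 'contact_force': array([0.21798159, 0.37878131, 0.64967535]), 'ft_torque': array([0.05199099, 0.02715003, 0.02784487]), 'grasp_force': 0.0, 'gripper_width': 85.05739564950116}
scene [[349.7650667911643, 0.0, 252.8216851221482], [0.0, 349.7650667911643, 194.10795600150357], [0.0, 0.0, 1.0]] [ 830. -541. 1006.] [[0.85, 0.52, 0.01], [0.44, -0.71, -0.55], [-0.28, 0.47, -0.84]]
case [([287.3, 173.5], 0.63)] [([254.0, 132.0, 326.0, 204.0], 0.74)]
block [([183.7, 215.9], 0.96), ([231.1, 130.8], 0.89), ([232.3, 250.0], 0.57)] [([156.0, 186.0, 209.0, 247.0], 0.8), ([214.0, 105.0, 242.0, 151.0], 0.8)]
case_top [([292.3, 160.1], 0.9)] [([254.0, 132.0, 328.0, 205.0], 0.7)]
socket [([189.0, 195.5], 0.92), ([234.4, 235.4], 0.7)] [([151.0, 181.0, 210.0, 242.0], 0.82), ([211.0, 220.0, 248.0, 284.0], 0.77), ([216.0, 106.0, 242.0, 149.0], 0.76)]Traceback (most recent call last):
  File "<stdin>", line 7, in <module>
ValueError: it knows: blank, block, bowl, case, case_top, centre_mid, mallet, pot, sander, socket, spanner, spare, wax
```

```bash
sleep 1; python3 -c "
import cv2,numpy as np
a=cv2.imread('pics/scene0.png');b=cv2.imread('pics/side0.png')
cv2.imwrite('pics/both0.png',cv2.resize(np.hstack([a,b]),(800,300)))"
```

```text
[ WARN:0@0.011] global loadsave.cpp:275 findDecoder imread_('pics/side0.png'): can't open/read file: check file path/integrity
Traceback (most recent call last):
ValueError: all the input arrays must have same number of dimensions, but the array at index 0 has 3 dimension(s) and the array at index 1 has 1 dimension(s)
```

View pics/scene0.png

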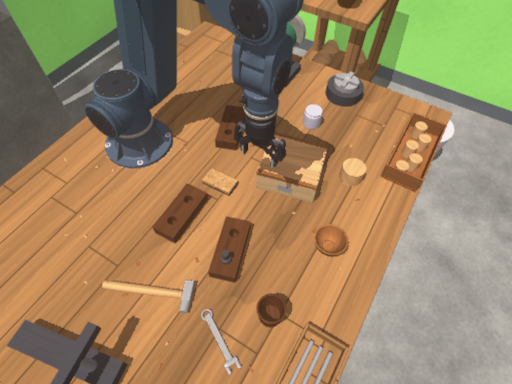

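The scene picture shows the robot base at (137,140), with the case at (291,168) under the gripper. There are three block look-alikes, at (182,213), (232,130) and (231,250). The one at (231,250) carries the spare at (226,257), and its empty socket is at (234,235).

Run:
```python
from h import *
for n in("scene","side"):
    p,d=optics.capture(n); cv2.imwrite(f"pics/{n}1.png",p); np.save(n+"1.npy",d)
    m,K=cam(n); print(n,K.round(1).tolist(),(-np.array(m["R"]).T@np.array(m["t"]).ravel()).round(0))
    Z=dict(case=0,block=0,case_top=89,socket=40,spare=10,sander=0)
    for l in Z:
        for x in landmark_of(n,l):
            print(l,np.round(x["uv"],1).tolist(),round(x["confidence"],2),plane(n,x["uv"],Z[l]).round(0))
    ms=masks_of(n,"block")
    for x in ms:
        if x["confidence"]<.4: continue
        v,u=np.nonzero(x["mask"]); P=pts(n,d,np.c_[u,v]); P=P[(P[:,2]>34)&(P[:,2]<46)]
        if len(P)>20: print("blockmask",len(P),np.median(P[:,2]).round(1),[np.round(a,2) for a in cv2.minAreaRect(P[:,:2].astype(np.float32))])
    for x in masks_of(n,"case")[:1]:
        v,u=np.nonzero(x["mask"]); P=pts(n,d,np.c_[u,v]); P=P[(P[:,2]>80)&(P[:,2]<97)]
        print("case",len(P),np.median(P[:,2]).round(1),[np.round(a,2) for a in cv2.minAreaRect(P[:,:2].astype(np.float32))])
        A=np.c_[P,np.ones(len(P))]; print(np.linalg.lstsq(A[:,[0,1,3]],P[:,2],rcond=None)[0])
print(optics.camera_model("wrist"))
p,d=optics.capture("wrist"); cv2.imwrite("pics/wrist1.png",p); np.save("wrist1.npy",d)
```

```text
scene [[349.8, 0.0, 252.8], [0.0, 349.8, 194.1], [0.0, 0.0, 1.0]] [ 830. -541. 1006.]
case [287.8, 175.0] 0.64 [555. 162.   0.]
block [231.6, 248.6] 0.77 [ 542. -182.    0.]
block [233.0, 131.6] 0.77 [274. 235.   0.]
block [185.9, 216.8] 0.56 [ 351. -166.    0.]
case_top [295.9, 161.6] 0.97 [576. 164.  89.]
case_top [150.6, 290.2] 0.57 [ 451. -426.   89.]
socket [234.8, 232.8] 0.97 [ 532. -147.   40.]
socket [233.8, 115.7] 0.95 [252. 275.  40.]
socket [188.5, 195.1] 0.71 [ 327. -111.   40.]
spare [288.9, 175.0] 0.67 [561. 158.  10.]
spare [226.9, 261.3] 0.65 [ 555. -227.   10.]
sander [217.9, 187.0] 0.73 [373. -12.   0.]
blockmask 635 39.7 [array([263.02, 234.5 ]), array([ 80.93, 195.2 ]), np.float64(20.92)]
blockmask 1361 39.5 [array([ 542.12, -190.51]), array([ 80.68, 192.67]), np.float64(18.27)]
blockmask 1213 39.3 [array([ 336.12, -169.32]), array([ 82.63, 191.22]), np.float64(2.69)]
case 2183 88.2 [array([560.96, 169.54]), array([198.27, 193.92]), np.float64(13.61)]
[-4.25188689e-02 -5.17781099e-03  1.13598471e+02]
side [[353.5, 0.0, 250.9], [0.0, 353.5, 190.7], [0.0, 0.0, 1.0]]
[... 875 characters left out ...]
array([ 81.65, 191.45]), np.float64(18.14)]
case 52 82.4 [array([ 554.01, -233.29]), array([18.  , 16.39]), np.float64(26.38)]
[2.37688803e-02 2.78615851e-02 7.57803647e+01]
{'camera_matrix': array([[297.31863964,   0.        , 254.07994475],
       [  0.        , 297.31863964, 188.21962851],
       [  0.        ,   0.        ,   1.        ]]), 'hand_eye': array([[ 9.89356253e-04, -9.65227902e-01, -2.61407953e-01,
         6.65927619e+01],
       [ 9.99999489e-01,  1.00924389e-03,  5.81672669e-05,
        -1.03040811e-02],
       [ 2.07679709e-04, -2.61407877e-01,  9.65228408e-01,
        -1.42380981e+02],
       [ 0.00000000e+00,  0.00000000e+00,  0.00000000e+00,
         1.00000000e+00]])}
```

View pics/side1.png

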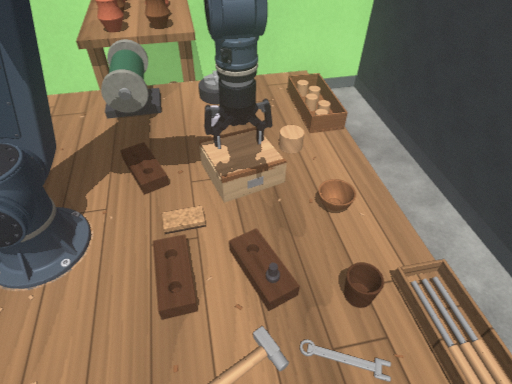

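View pics/wrist1.png

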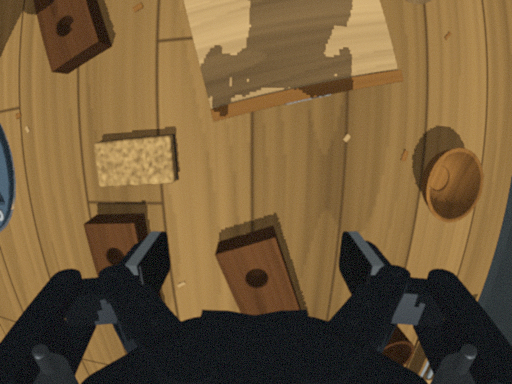

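The side picture shows the spare at (273,272) in the block at (263,267). The blocks at (175,275) and (145,167) have no spare. In the wrist picture the chosen block's empty socket is at (257,278), the case is at the top and the sander is at (135,160).

Candidates in scene pixels are (182,213), (232,130) and (231,250). They lie 376, 352 and 573 mm from the base, so I choose (231,250). Next I'll check it in a crop, refine the socket position with the wrist camera and estimate the case's slope as a hint.

```bash
cat >> h.py <<'E'
def T():
    s=readout.state(); M=np.eye(4); M[:3,:3]=Ro.from_rotvec(s["tcp_rot"]).as_matrix(); M[:3,3]=s["eef_pos"]; return M
def wray(uv,M):
    m,K=cam("wrist"); d=np.array(uv,float)-K[:2,2]; r=np.hypot(*d); th=r/K[0,0]
    c=np.r_[np.sin(th)*d/max(r,1e-9),np.cos(th)]; W=M@np.array(m["hand_eye"]); return W[:3,3],W[:3,:3]@c
def wplane(uv,M,z):
    o,r=wray(uv,M); return o+r*(z-o[2])/r[2]
def wpts(depth,uv,M):
    out=[]
    m,K=cam("wrist"); W=M@np.array(m["hand_eye"])
    for u,v in np.atleast_2d(uv):
        o,r=wray((u,v),M); z=depth[int(v),int(u)]; out.append(o+r*z/(r@W[:3,2]) if z>0 else [np.nan]*3)
    return np.array(out)
E
python3 - <<'E'
from h import *
a=cv2.imread("pics/scene1.png")[200:300,180:300]; b=cv2.imread("pics/side1.png")[215:315,210:330]
cv2.imwrite("pics/crop.png",cv2.resize(np.hstack([a,b]),None,fx=3.3,fy=3.3,interpolation=cv2.INTER_CUBIC))
M=T(); p,d=optics.capture("wrist")
for l,z in(("socket",40),("block",0),("case_top",89)):
    for x in landmark_of("wrist",l): print(l,np.round(x["uv"],1),round(x["confidence"],2),wplane(x["uv"],M,z).round(1))
for n in("scene","side"):
    D=np.load(n+"1.npy"); v,u=np.mgrid[0:384,0:512]; uv=np.c_[u.ravel(),v.ravel()]; P=pts(n,D,uv)
    a=np.deg2rad(13.6); q=(P[:,:2]-[561,169.5])@np.array([[np.cos(a),-np.sin(a)],[np.sin(a),np.cos(a)]])
    k=(abs(q[:,0])<85)&(abs(q[:,1])<85)&(abs(P[:,2]-88)<9); A=np.c_[q[k],np.ones(k.sum())]; print(n,k.sum(),np.linalg.lstsq(A,P[k,2],rcond=None)[0])
    k=(abs(q[:,0])<120)&(abs(q[:,1])<120)&(abs(P[:,2]-88)<12); print(cv2.minAreaRect(P[k,:2].astype(np.float32)))
E
```

```text
socket [256.8 275.6] 0.68 [ 528.6 -141.8   40. ]
socket [114.9 258.5] 0.67 [ 333.  -124.5   40. ]
block [267.8 289. ] 0.76 [ 545.7 -191.1    0. ]
block [75.2  6.4] 0.57 [267.9 235.5   0. ]
case_top [289.7   6.1] 0.86 [559.  170.8  89. ]
scene 1663 [-4.52937085e-02  2.36395563e-03  8.90067620e+01]
((560.2762451171875, 168.73948669433594), (199.7414093017578, 194.570068359375), 13.976500511169434)
side 1888 [-4.47998972e-02 -7.24854847e-04  8.93099417e+01]
((558.4806518554688, 170.77529907226562), (200.5923309326172, 193.80209350585938), 13.98019027709961)
```

View pics/crop.png

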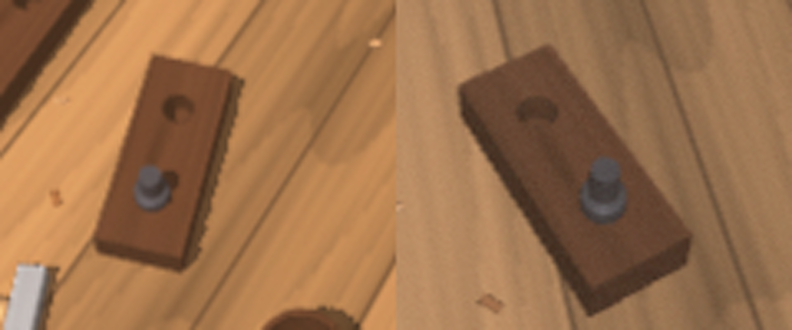

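Request:
servo_tool([
  {"linear":[0.02,0.01,0],"yaw":-8},
  {"linear":[0.045,0.02,0],"yaw":-16},
  {"linear":[0.07,0.03,0],"yaw":-24},
  {"linear":[0.095,0.04,0],"yaw":-32},
  {"linear":[0.12,0.05,0],"yaw":-40},
  {"linear":[0.145,0.06,0],"yaw":-48},
  {"linear":[0.165,0.07,0],"yaw":-55},
  {"linear":[0.18,0.08,0],"yaw":-60},
], jaw=-1)

```text
clock: 2.4
eef_pos: [605.2, 181.5, 231.1]
tcp_rot: [-0.804, -3.037, -0.0]
contact_force: [-0.2, 0.1, 0.1]
gripper_width: -0.0
grasp_force: 0.0
```

The crop shows the chosen block in both views: the empty socket at (178,107) and (538,110), and the spare at (151,188) and (603,188).

Request:
servo_tool([
  {"linear":[0,0,0.025],"yaw":-8},
  {"linear":[0,0,0.05],"yaw":-16},
  {"linear":[0,0,0.075],"yaw":-24},
  {"linear":[0,0,0.1],"yaw":-32},
  {"linear":[0,0,0.12],"yaw":-40},
  {"linear":[0,0,0.131],"yaw":-44},
  {"linear":[0,0,0.131],"yaw":-44},
  {"linear":[0,0,0.131],"yaw":-44},
])

```text
clock: 3.2
eef_pos: [605.1, 180.0, 100.5]
tcp_rot: [0.379, -3.118, 0.0]
contact_force: [0.3, -0.1, 0.9]
gripper_width: 0.4
grasp_force: 0.0
```

Request:
servo_tool([
  {"linear":[0,0,0.003],"yaw":0},
  {"linear":[0,0,0.006],"yaw":0},
  {"linear":[0,0,0.008],"yaw":0},
  {"linear":[0,0,0.009],"yaw":0},
  {"linear":[0,0,0.01],"yaw":0},
  {"linear":[0,0,0.0105],"yaw":0},
  {"linear":[0,0,0.011],"yaw":0},
  {"linear":[0,0,0.011],"yaw":0},
])

```text
clock: 4.0
eef_pos: [604.9, 180.0, 89.2]
tcp_rot: [0.383, -3.118, 0.0]
contact_force: [-0.0, -0.3, -0.4]
gripper_width: -0.1
grasp_force: 0.0
```

Request:
servo_tool([
  {"linear":[0,0,0.0003],"yaw":0},
  {"linear":[0,0,0.0006],"yaw":0},
  {"linear":[0,0,0.0009],"yaw":0},
  {"linear":[0,0,0.0012],"yaw":0},
  {"linear":[0,0,0.0015],"yaw":0},
  {"linear":[0,0,0.0015],"yaw":0},
  {"linear":[0,0,0.0015],"yaw":0},
  {"linear":[0,0,0.0015],"yaw":0},
])

```text
clock: 4.8
eef_pos: [605.0, 180.0, 87.8]
tcp_rot: [0.383, -3.118, -0.0]
contact_force: [-0.7, -0.1, -0.6]
gripper_width: -0.2
grasp_force: 0.0
```

Request:
servo_tool([
  {"linear":[0,0,0.0003],"yaw":0},
  {"linear":[0,0,0.0005],"yaw":0},
  {"linear":[0,0,0.0007],"yaw":0},
  {"linear":[0,0,0.0009],"yaw":0},
  {"linear":[0,0,0.001],"yaw":0},
  {"linear":[0,0,0.001],"yaw":0},
  {"linear":[0,0,0.001],"yaw":0},
  {"linear":[0,0,0.001],"yaw":0},
])

```text
clock: 5.6
eef_pos: [605.0, 180.0, 87.2]
tcp_rot: [-0.383, 3.118, 0.0]
contact_force: [-1.0, -0.2, 6.1]
gripper_width: -0.0
grasp_force: 2.6
```

Request:
servo_tool([
  {"linear":[0,0,0.0003],"yaw":0},
  {"linear":[0,0,0.0006],"yaw":0},
  {"linear":[0.001,0,0.0005],"yaw":0},
  {"linear":[0.003,0,0.0004],"yaw":0},
  {"linear":[0.005,0,0.0003],"yaw":0},
  {"linear":[0.007,0,0.0003],"yaw":0},
  {"linear":[0.009,0,0.0002],"yaw":0},
  {"linear":[0.01,0,0.0001],"yaw":0},
])

```text
clock: 6.4
eef_pos: [596.6, 177.9, 87.6]
tcp_rot: [-0.382, 3.115, 0.001]
contact_force: [3.7, 0.5, 6.3]
gripper_width: 0.1
grasp_force: 2.9
```

Request:
servo_tool([
  {"linear":[0.001,0,0.0004],"yaw":0},
  {"linear":[0.003,0,0.0006],"yaw":0},
  {"linear":[0.005,0,0.0006],"yaw":0},
  {"linear":[0.007,0,0.0005],"yaw":0},
  {"linear":[0.009,0,0.0004],"yaw":0},
  {"linear":[0.011,0,0.0003],"yaw":0},
  {"linear":[0.013,0,0.0002],"yaw":0},
  {"linear":[0.015,0,0.0001],"yaw":0},
])

```text
clock: 7.2
eef_pos: [582.7, 174.5, 88.2]
tcp_rot: [-0.382, 3.114, 0.001]
contact_force: [4.8, 0.5, 10.5]
gripper_width: -0.4
grasp_force: 5.0
```

```bash
cat > lid.py <<'E'
from h import *
p,d=optics.capture("scene"); cv2.imwrite("pics/sc_%d.png"%(readout.state()["clock"]*10),p)
a=np.deg2rad(13.95); v,u=np.mgrid[0:384,0:512]; P=pts("scene",d,np.c_[u.ravel(),v.ravel()])
q=(P[:,:2]-[559.8,169.7])@np.array([[np.cos(a),-np.sin(a)],[np.sin(a),np.cos(a)]])
# lid front edge: points at lid height between strips, beyond front
k=(abs(P[:,2]-(89-.045*q[:,0]))<6)&(abs(q[:,1])<75)&(q[:,0]<-60)&(q[:,0]>-230); print("lid front x",np.percentile(q[k,0],[0,1,5]).round(1),"open(mm)~",-98-np.percentile(q[k,0],1).round(1))
E
python3 lid.py; python3 -c "
from h import *; print(readout.state()['contact_force'],readout.state()['ft_torque'])"
```

```text
lid front x [-120.7 -119.3 -116.7] open(mm)~ 21.299999999999997
[3.5268232  0.52978662 9.8016528 ] [ 0.18426971 -0.80349275 -0.03907982]
```

Request:
servo_tool([
  {"linear":[0.003,0,0],"yaw":0},
  {"linear":[0.006,0,-0.0001],"yaw":0},
  {"linear":[0.009,0,-0.0003],"yaw":0},
  {"linear":[0.012,0,-0.0004],"yaw":0},
  {"linear":[0.015,0,-0.0005],"yaw":0},
  {"linear":[0.018,0,-0.0006],"yaw":0},
  {"linear":[0.021,0,-0.0008],"yaw":0},
  {"linear":[0.024,0,-0.0009],"yaw":0},
])

```text
clock: 8.05
eef_pos: [559.5, 168.7, 89.2]
tcp_rot: [-0.382, 3.113, 0.001]
contact_force: [5.0, 1.0, 11.2]
gripper_width: -0.2
grasp_force: 5.7
```

Request:
servo_tool([
  {"linear":[0.003,0,-0.0001],"yaw":0},
  {"linear":[0.006,0,-0.0002],"yaw":0},
  {"linear":[0.009,0,-0.0004],"yaw":0},
  {"linear":[0.012,0,-0.0005],"yaw":0},
  {"linear":[0.015,0,-0.0006],"yaw":0},
  {"linear":[0.018,0,-0.0008],"yaw":0},
  {"linear":[0.021,0,-0.0009],"yaw":0},
  {"linear":[0.024,0,-0.001],"yaw":0},
])

```text
clock: 8.85
eef_pos: [536.3, 163.0, 90.2]
tcp_rot: [-0.382, 3.113, 0.001]
contact_force: [5.1, 0.3, 11.9]
gripper_width: -0.4
grasp_force: 6.0
```

```bash
python3 lid.py
```

```text
lid front x [-168.3 -166.9 -162.4] open(mm)~ 68.9
```

Request:
servo_tool([
  {"linear":[0.003,0,-0.0001],"yaw":0},
  {"linear":[0.006,0,-0.0002],"yaw":0},
  {"linear":[0.009,0,-0.0004],"yaw":0},
  {"linear":[0.012,0,-0.0005],"yaw":0},
  {"linear":[0.015,0,-0.0006],"yaw":0},
  {"linear":[0.018,0,-0.0008],"yaw":0},
  {"linear":[0.021,0,-0.0009],"yaw":0},
  {"linear":[0.024,0,-0.001],"yaw":0},
])

```text
clock: 9.7
eef_pos: [513.2, 157.2, 91.3]
tcp_rot: [-0.382, 3.113, 0.001]
contact_force: [3.9, 1.6, 13.1]
gripper_width: -0.2
grasp_force: 6.4
```

Request:
servo_tool([
  {"linear":[0.002,0,-0.0001],"yaw":0},
  {"linear":[0.004,0,-0.0002],"yaw":0},
  {"linear":[0.006,0,-0.0002],"yaw":0},
  {"linear":[0.008,0,-0.0003],"yaw":0},
  {"linear":[0.0095,0,-0.0004],"yaw":0},
  {"linear":[0.011,0,-0.0005],"yaw":0},
  {"linear":[0.0125,0,-0.0005],"yaw":0},
  {"linear":[0.0135,0,-0.0006],"yaw":0},
])

```text
clock: 10.5
eef_pos: [501.0, 154.2, 91.9]
tcp_rot: [-0.382, 3.111, 0.002]
contact_force: [8.3, 2.4, 9.2]
gripper_width: 0.2
grasp_force: 4.9
```

```bash
python3 lid.py
```

```text
lid front x [-197.6 -195.8 -190.7] open(mm)~ 97.80000000000001
```

Request:
servo_tool([
  {"linear":[0,0,-0.01],"yaw":0},
  {"linear":[0,0,-0.04],"yaw":0},
  {"linear":[-0.01,0,-0.08],"yaw":0},
  {"linear":[-0.04,0,-0.11],"yaw":0},
  {"linear":[-0.07,0,-0.12],"yaw":0},
  {"linear":[-0.1,0,-0.12],"yaw":0},
  {"linear":[-0.11,0,-0.12],"yaw":0},
  {"linear":[-0.11,0,-0.12],"yaw":0},
], jaw=0.5)

```text
clock: 11.35
eef_pos: [604.4, 179.8, 208.8]
tcp_rot: [0.382, -3.116, 0.001]
contact_force: [-0.3, 0.0, -0.9]
gripper_width: 64.4
grasp_force: 0.0
```

```bash
cat > look.py <<'E'
from h import *
import sys
M=T(); p,d=optics.capture("wrist"); cv2.imwrite("pics/%s.png"%sys.argv[1],p)
for x in landmark_of("wrist","centre_mid")[:2]:
    o,r=wray(x["uv"],M); print("lm",np.round(x["uv"],1),round(x["confidence"],2),wplane(x["uv"],M,40).round(1),"ray",o.round(2).tolist(),r.round(4).tolist())
for x in masks_of("wrist","centre_mid")[:2]:
    v,u=np.nonzero(x["mask"]); P=wpts(d,np.c_[u,v],M); P=P[~np.isnan(P[:,2])]; z=np.percentile(P[:,2],[1,50,99]).round(1)
    B=P[abs(P[:,2]-62)<3.5]; C=P[P[:,2]>68]
    print("mask",np.round(x["rect"]),round(x["confidence"],2),len(P),z,"shoulder",len(B),[np.round(c,1) for c in (cv2.minEnclosingCircle(B[:,:2].astype(np.float32)) if len(B) else [])],"tip",len(C),C.mean(0).round(1) if len(C) else "")
print(M[:3,3].round(1));
E
python3 look.py w2; python3 lid.py
```

```text
lm [250.8 173.5] 0.82 [606.5 177.3  40. ] ray [540.71, 164.57, 351.37] [0.2066, 0.0401, -0.9776]
mask [236. 160. 272. 196.] 0.96 1053 [ 7.2 64.7 72.5] shoulder 420 [array([607.4, 177.7]), np.float64(16.9)] tip 250 [607.2 177.7  70.2]
[604.4 179.8 208.8]
lid front x [-197.4 -195.9 -189.9] open(mm)~ 97.9
```

View pics/w2.png

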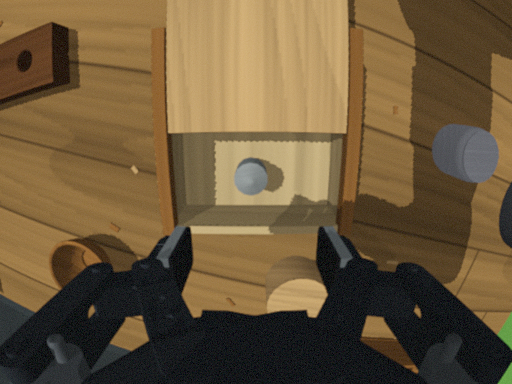

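The wrist picture shows the lid pulled back with its rear edge at row 132. The lathe centre stands in the open half at (251,176), with clear space either side for the fingers.

Request:
servo_tool([
  {"linear":[-0.002,-0.003,0.02],"yaw":0},
  {"linear":[-0.002,-0.003,0.045],"yaw":0},
  {"linear":[-0.002,-0.003,0.07],"yaw":0},
  {"linear":[-0.002,-0.003,0.08],"yaw":0},
  {"linear":[-0.002,-0.003,0.08],"yaw":0},
  {"linear":[-0.002,-0.003,0.08],"yaw":0},
  {"linear":[-0.002,-0.003,0.08],"yaw":0},
  {"linear":[-0.002,-0.003,0.08],"yaw":0},
])

```text
clock: 12.35
eef_pos: [607.7, 177.6, 131.3]
tcp_rot: [-0.383, 3.116, 0.0]
contact_force: [-0.3, 0.4, -0.2]
gripper_width: 63.7
grasp_force: 0.0
```

```bash
python3 look.py w3
python3 - <<'E'
from h import *
# lid rear edge in w2 (pose from then)
M=np.eye(4); M[:3,:3]=Ro.from_rotvec([.382,-3.116,.001]).as_matrix(); M[:3,3]=[604.4,179.8,208.8]
g=cv2.cvtColor(cv2.imread("pics/w2.png"),cv2.COLOR_BGR2GRAY)[120:145,200:320].mean(1); r=120+np.argmin(np.diff(g))+.5
a=np.deg2rad(13.95)
for row,z in((r,89.1),):
    q=wplane((258,row),M,z)[:2]-[559.8,169.7]; print("edge row",r,"local",q@[np.cos(a),np.sin(a)],q@[-np.sin(a),np.cos(a)])
E
```

```text
lm [256.4 194.6] 0.91 [609.9 180.8  40. ] ray [543.41, 162.18, 273.56] [0.2729, 0.0763, -0.959]
mask [233. 170. 278. 221.] 0.59 1860 [27.6 64.8 72.5] shoulder 734 [array([607.6, 177.9]), np.float64(17.1)] tip 444 [606.9 177.3  70.2]
[607.7 177.6 131.3]
edge row 131.5 local -1.1940449561354687 2.9869380281173186
```

The lid's rear edge measures about −1 mm in case coordinates against −2 expected, and the drag force rose at the end, so the lid is at its stop. The centre measures (607.3,177.6) in both views.

Request:
servo_tool([
  {"linear":[0,0,0.02],"yaw":0},
  {"linear":[0,0,0.04],"yaw":0},
  {"linear":[0,0,0.06],"yaw":0},
  {"linear":[0,0,0.08],"yaw":0},
  {"linear":[0,0,0.095],"yaw":0},
  {"linear":[0,0,0.104],"yaw":0},
  {"linear":[0,0,0.104],"yaw":0},
  {"linear":[0,0,0.104],"yaw":0},
])

```text
clock: 13.3
eef_pos: [607.5, 177.5, 26.6]
tcp_rot: [-0.383, 3.118, 0.0]
contact_force: [-0.1, 0.1, 0.3]
gripper_width: 64.1
grasp_force: 0.0
```

Request:
servo_tool([
  {"linear":[0,0,0],"yaw":0},
  {"linear":[0,0,0],"yaw":0},
  {"linear":[0,0,0],"yaw":0},
  {"linear":[0,0,0],"yaw":0},
  {"linear":[0,0,0],"yaw":0},
  {"linear":[0,0,0],"yaw":0},
  {"linear":[0,0,0],"yaw":0},
  {"linear":[0,0,0],"yaw":0},
], jaw=-1)

```text
clock: 14.1
eef_pos: [607.7, 177.7, 27.2]
tcp_rot: [-0.383, 3.117, 0.001]
contact_force: [-0.8, -0.1, 5.7]
gripper_width: 32.6
grasp_force: 59.3
```

Request:
servo_tool([
  {"linear":[0,0,-0.005],"yaw":0},
  {"linear":[0,0,-0.015],"yaw":0},
  {"linear":[0,0,-0.035],"yaw":0},
  {"linear":[0,0,-0.06],"yaw":0},
  {"linear":[0,0,-0.085],"yaw":0},
  {"linear":[0,0,-0.105],"yaw":0},
  {"linear":[0,0,-0.12],"yaw":0},
  {"linear":[0,0,-0.125],"yaw":0},
])

```text
clock: 14.9
eef_pos: [607.9, 177.7, 153.5]
tcp_rot: [-0.382, 3.115, 0.001]
contact_force: [1.0, 0.6, -1.9]
gripper_width: 32.5
grasp_force: 59.6
```

Request:
servo_tool([
  {"linear":[0.005,-0.015,0],"yaw":0},
  {"linear":[0.015,-0.045,0],"yaw":0},
  {"linear":[0.025,-0.075,0],"yaw":0},
  {"linear":[0.035,-0.105,0],"yaw":0},
  {"linear":[0.045,-0.135,0],"yaw":0},
  {"linear":[0.055,-0.165,0],"yaw":0},
  {"linear":[0.062,-0.19,0],"yaw":0},
  {"linear":[0.065,-0.2,0],"yaw":0},
])

```text
clock: 15.7
eef_pos: [591.3, -35.2, 150.2]
tcp_rot: [0.379, -3.117, 0.0]
contact_force: [-0.1, -0.5, -1.3]
gripper_width: 32.8
grasp_force: 59.7
```

Request:
servo_tool([
  {"linear":[0.005,-0.015,0],"yaw":0},
  {"linear":[0.015,-0.045,0],"yaw":0},
  {"linear":[0.025,-0.075,0],"yaw":0},
  {"linear":[0.032,-0.096,0],"yaw":0},
  {"linear":[0.032,-0.096,0],"yaw":0},
  {"linear":[0.032,-0.096,0],"yaw":0},
  {"linear":[0.032,-0.096,0],"yaw":0},
  {"linear":[0.032,-0.096,0],"yaw":0},
])

```text
clock: 16.5
eef_pos: [584.7, -132.3, 151.0]
tcp_rot: [0.385, -3.118, -0.0]
contact_force: [-0.0, -0.7, -1.9]
gripper_width: 32.5
grasp_force: 59.9
```

```bash
cat > sock.py <<'E'
from h import *
import sys
M=T(); p,d=optics.capture("wrist"); cv2.imwrite("pics/%s.png"%sys.argv[1],p); print(M[:3,3].round(1))
for x in landmark_of("wrist","socket")[:3]: print("lm",np.round(x["uv"],1),round(x["confidence"],2),wplane(x["uv"],M,40).round(1))
v,u=np.mgrid[0:384,0:512]; P=wpts(d,np.c_[u.ravel(),v.ravel()],M)
k=(abs(P[:,2]-40)<4)&(np.hypot(P[:,0]-541,P[:,1]+190)<115); Q=P[k]; print("top",k.sum(),np.median(Q[:,2]).round(1),cv2.minAreaRect(Q[:,:2].astype(np.float32)))
h=(P[:,2]<34)&(P[:,2]>5)&(np.hypot(P[:,0]-528,P[:,1]+147)<25); m=(h.reshape(384,512)).astype(np.uint8)
# dark hole: rasterise the block top to a metric picture, find the hole
s=2; X,Y=np.meshgrid(np.arange(498,558,1/s),np.arange(-177,-117,1/s)); mm,K=cam("wrist"); W=np.linalg.inv(M@np.array(mm["hand_eye"]))
c=np.c_[X.ravel(),Y.ravel(),np.full(X.size,40.),np.ones(X.size)]@W[:3].T; r=np.hypot(c[:,0],c[:,1]); th=np.arctan2(r,c[:,2])*K[0,0]
mp=(np.c_[c[:,0]/r,c[:,1]/r]*th[:,None]+K[:2,2]).astype(np.float32).reshape(X.shape+(2,))
t=cv2.remap(p,mp,None,cv2.INTER_LINEAR); cv2.imwrite("pics/%s_top.png"%sys.argv[1],cv2.resize(t,None,fx=4,fy=4))
g=cv2.GaussianBlur(cv2.cvtColor(t,cv2.COLOR_BGR2GRAY),(5,5),1); C=cv2.HoughCircles(g,cv2.HOUGH_GRADIENT,1,20,param1=60,param2=10,minRadius=26,maxRadius=32)
print("hough",[] if C is None else [(498+a/s,-177+b/s,e/s) for a,b,e in C[0][:4]])
E
python3 sock.py w4; cd pics; python3 -c "
import cv2,numpy as np
a=cv2.imread('w4.png');b=cv2.resize(cv2.imread('w4_top.png'),(288,288));c=np.zeros((384,288,3),np.uint8);c[:288]=b
cv2.imwrite('w4v.png',np.hstack([a,c]))"
```

```text
[ 584.7 -132.3  151. ]
lm [257.  117.8] 0.67 [ 526.7 -143.7   40. ]Traceback (most recent call last):
  File "sock.py", line 5, in <module>
    v,u=np.mgrid[0:384,0:512]; P=wpts(d,np.c_[u.ravel(),v.ravel()],M)
                                 ~~~~^^^^^^^^^^^^^^^^^^^^^^^^^^^^^^^^
  File "h.py", line 26, in wpts
    o,r=wray((u,v),M); z=depth[int(v),int(u)]; out.append(o+r*z/(r@W[:3,2]) if z>0 else [np.nan]*3)
        ~~~~^^^^^^^^^
  File "h.py", line 18, in wray
    m,K=cam("wrist"); d=np.array(uv,float)-K[:2,2]; r=np.hypot(*d); th=r/K[0,0]
        ~~~^^^^^^^^^
  File "h.py", line 5, in cam
    m=optics.camera_model(n); return m,np.array(m["camera_matrix"])
ValueError: time passes only in moves, steps and waits
[ WARN:0@0.013] global loadsave.cpp:275 findDecoder imread_('w4_top.png'): can't open/read file: check file path/integrity
Traceback (most recent call last):
cv2.error: OpenCV(4.12.0) /io/opencv/modules/imgproc/src/resize.cpp:4208: error: (-215:Assertion failed) !ssize.empty() in function 'resize'
```

Too many camera_model calls, so I'll cache the model and vectorise.

```bash
python3 - <<'E'
s=open("h.py").read()
i=s.index("def wpts"); s=s[:i]+'''def wpts(depth,uv,M):
    m,K=cam("wrist"); W=M@np.array(m["hand_eye"]); uv=np.atleast_2d(uv); d=uv-K[:2,2]; r=np.maximum(np.hypot(*d.T),1e-9); th=r/K[0,0]
    z=depth[uv[:,1].astype(int),uv[:,0].astype(int)].astype(float); z[z<=0]=np.nan
    c=np.c_[d/r[:,None]*np.tan(th)[:,None],np.ones(len(r))]*z[:,None]
    return c@W[:3,:3].T+W[:3,3]
'''
s=s.replace("def cam(n)","from functools import lru_cache\n@lru_cache\ndef cam(n)")
open("h.py","w").write(s)
E
python3 sock.py w4; cd pics; python3 -c "
import cv2,numpy as np
a=cv2.imread('w4.png');b=cv2.resize(cv2.imread('w4_top.png'),(288,288));c=np.zeros((384,288,3),np.uint8);c[:288]=b
cv2.imwrite('w4v.png',np.hstack([a,c]))"
```

```text
[ 584.7 -132.4  151.1]
lm [255.8 115.9] 0.8 [ 525.4 -145.2   40. ]
lm [422.2  24. ] 0.61 [391.9 -16.   40. ]
top 16807 39.8 ((542.1190185546875, -188.79054260253906), (80.86763000488281, 190.9625244140625), 18.14676284790039)
hough [(np.float32(527.25), np.float32(-146.75), np.float32(14.6))]
```

View pics/w4v.png

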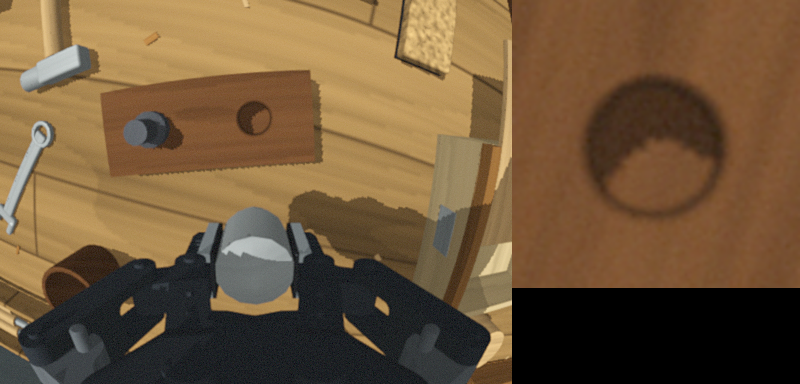

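The wrist picture shows the centre upright in the grip at (255,255), the spare at (146,130) and the socket at (254,118). The rectified inset shows a clean round hole, and the circle fit gives (527.3,−146.8) with radius 14.6.

Request:
servo_tool([
  {"linear":[0.01,0,0],"yaw":0},
  {"linear":[0.025,0,0],"yaw":0},
  {"linear":[0.04,0,0.01],"yaw":0},
  {"linear":[0.052,0,0.03],"yaw":0},
  {"linear":[0.059,0,0.055],"yaw":0},
  {"linear":[0.059,0,0.075],"yaw":0},
  {"linear":[0.059,0,0.083],"yaw":0},
  {"linear":[0.059,0,0.083],"yaw":0},
])

```text
clock: 17.5
eef_pos: [526.4, -147.4, 67.4]
tcp_rot: [0.383, -3.116, -0.001]
contact_force: [-0.5, -0.0, -0.8]
gripper_width: 32.7
grasp_force: 59.8
```

Run:
```python
from h import *
s=readout.state(); print(s["eef_pos"].round(2),s["contact_force"].round(1),s["ft_torque"].round(2))
for n in("scene","side"):
    p,d=optics.capture(n); cv2.imwrite(f"pics/{n}9.png",p)
    for x in landmark_of(n,"centre_mid")[:1]: print(n,x["uv"],x["confidence"],plane(n,x["uv"],s["eef_pos"][2]+13).round(1))
    print(proj(n,s["eef_pos"]+[0,0,13]))
```

```text
[ 526.43 -147.36   67.42] [-0.5 -0.  -0.8] [ 0.04 -0.07  0.03]
scene [233.3, 229.8] 0.5 [ 535.6 -157.1   80.4]
[[232.51102087 225.87444052]]
side [252.8, 237.2] 0.62 [ 528.7 -145.4   80.4]
[[252.00691507 238.02265707]]
```

Request:
servo_tool([
  {"linear":[-0.001,0,0],"yaw":0},
  {"linear":[-0.001,0,0.003],"yaw":0},
  {"linear":[-0.001,0,0.007],"yaw":0},
  {"linear":[-0.001,0,0.011],"yaw":0},
  {"linear":[-0.001,0,0.015],"yaw":0},
  {"linear":[-0.001,0,0.019],"yaw":0},
  {"linear":[-0.001,0,0.022],"yaw":0},
  {"linear":[-0.001,0,0.022],"yaw":0},
])

```text
clock: 18.5
eef_pos: [528.0, -147.1, 45.5]
tcp_rot: [0.383, -3.117, -0.001]
contact_force: [-0.1, -0.3, -1.6]
gripper_width: 32.6
grasp_force: 59.8
```

No contact, and the spigot is in. Next I'll seat it gently.

Request:
servo_tool([
  {"linear":[0,0,0.001],"yaw":0},
  {"linear":[0,0,0.002],"yaw":0},
  {"linear":[0,0,0.003],"yaw":0},
  {"linear":[0,0,0.0035],"yaw":0},
  {"linear":[0,0,0.004],"yaw":0},
  {"linear":[0,0,0.004],"yaw":0},
  {"linear":[0,0,0.004],"yaw":0},
  {"linear":[0,0,0.004],"yaw":0},
])

```text
clock: 19.3
eef_pos: [528.4, -147.3, 42.1]
tcp_rot: [0.383, -3.118, 0.0]
contact_force: [0.6, 0.6, -1.3]
gripper_width: 32.4
grasp_force: 59.8
```

Request:
servo_tool([
  {"linear":[0,0,0.0003],"yaw":0},
  {"linear":[0,0,0.0006],"yaw":0},
  {"linear":[0,0,0.0009],"yaw":0},
  {"linear":[0,0,0.0012],"yaw":0},
  {"linear":[0,0,0.0012],"yaw":0},
  {"linear":[0,0,0.0012],"yaw":0},
  {"linear":[0,0,0.0012],"yaw":0},
  {"linear":[0,0,0.0012],"yaw":0},
])

```text
clock: 20.1
eef_pos: [528.4, -147.3, 41.2]
tcp_rot: [-0.383, 3.118, -0.0]
contact_force: [-2.4, 0.6, 6.2]
gripper_width: 32.8
grasp_force: 60.4
```

Seated at the expected height with about 6 N of contact. Now I'll release and lift.

Request:
servo_tool([
  {"linear":[0,0,0],"yaw":0},
  {"linear":[0,0,0],"yaw":0},
  {"linear":[0,0,0],"yaw":0},
  {"linear":[0,0,0],"yaw":0},
  {"linear":[0,0,0],"yaw":0},
  {"linear":[0,0,0],"yaw":0},
  {"linear":[0,0,0],"yaw":0},
  {"linear":[0,0,0],"yaw":0},
], jaw=0.4)

```text
clock: 20.9
eef_pos: [528.3, -147.3, 40.9]
tcp_rot: [0.383, -3.118, -0.0]
contact_force: [0.1, 0.7, -1.0]
gripper_width: 59.5
grasp_force: 0.0
```

Request:
servo_tool([
  {"linear":[0,0,-0.01],"yaw":0},
  {"linear":[0,0,-0.03],"yaw":0},
  {"linear":[0,0,-0.06],"yaw":0},
  {"linear":[0,0,-0.09],"yaw":0},
  {"linear":[0,0,-0.12],"yaw":0},
  {"linear":[-0.03,0,-0.15],"yaw":0},
  {"linear":[-0.06,0,-0.16],"yaw":0},
  {"linear":[-0.06,0,-0.16],"yaw":0},
])

```text
clock: 21.7
eef_pos: [590.3, -132.3, 203.3]
tcp_rot: [-0.384, 3.113, -0.002]
contact_force: [0.7, 0.3, -0.3]
gripper_width: 59.6
grasp_force: 0.0
```

```bash
python3 look.py w6; python3 lid.py; cd pics; python3 -c "
import cv2,numpy as np,glob
a=cv2.imread('w6.png');b=cv2.imread(sorted(glob.glob('sc_*.png'),key=lambda f:int(f[3:-4]))[-1])[100:292,170:340]
cv2.imwrite('fin.png',np.hstack([a,cv2.resize(b,None,fx=1.6,fy=2)[:, :288]]))"
```

```text
lm [257.7 111.7] 0.6 [ 528.2 -143.8   40. ] ray [525.49, -147.61, 345.39] [0.0089, 0.0123, -0.9999]
mask [237.  92. 274. 128.] 0.64 1097 [39.5 79.6 86.5] shoulder 0 [] tip 1067 [ 528.1 -146.9   80.1]
[ 590.3 -132.3  203.3]
lid front x [-197.3 -196.4 -192.6] open(mm)~ 98.4
```

View pics/fin.png

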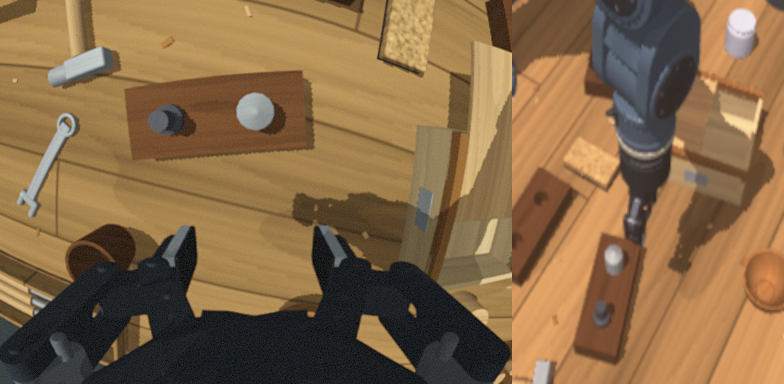

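The centre stands upright in the socket at (255,112), with its top at 86.5 mm against 86 expected. The lid is at its stop and the arm is clear.

```bash
python3 -c "
from rig import ctrl; print(ctrl.close_job())"
```

```text
the job is handed in; nothing more can be done
None
```

The lid is open to its hard stop (about 98 mm by camera, within its error of 100), the lathe centre stands point up and fully seated in the empty socket of the farthest block, and the job was handed in at about 22 s of the 72 s with the gripper clear.

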